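Set a carburettor for a cold start: prime it, then push the choke past half to full

ROBOT

A 7-joint arm with a two-finger parallel gripper is mounted at the origin on the work surface. World frame = base frame: x ahead of the robot, y to its left, z up, the work surface at z = 0. Lengths are in m, angles in degrees, forces in N, time in s.
With the tool pointing down it reaches from about 0.425 to 1.025 m from the base axis. Payload 9.4 kg.
Tool frame: the origin (TCP) lies at the very end of the fingers, on their centre line; the grasp point (between the pads) lies env.grip_point_offset behind it (env.grip_point_offset is the distance from the TCP to the grasp point, in m); z points along the fingers, y is the direction in which the jaws open and shut (so a half turn about z gives the same grasp; the last joint's range is limited). The gripper opens to 93 mm and grips with 3 to 60 N. Pads are 15 mm wide; open, the fingers measure 128 mm over their backs; the gripper's body (75 mm by 188 mm) begins 65 mm behind the grasp point.
Start: joints at [69.689, 34.337, -0.143, 91.639, 0.103, 54.024, -4.572], TCP at [0.199, -0.697, 0.219] pointing down, gripper open.
Joint ranges: [-147.43, 147.43], [-19.82, 112.94], [-74.19, 73.91], [6.32, 146.72], [-59.91, 239.91], [6.04, 106.73], [-150.56, 150.56]. Speed limits (degrees/s): [127.2, 127.2, 172.46, 172.46, 180, 180, 180].

INTERFACE

Orientations are given as [roll, pitch, yaw] about the fixed x, y, z axes, in that order (R = Rz(yaw) Ry(pitch) Rx(roll)).
In Python, from rig import env gives the robot as it stands. Calls block until the motion is done:
- env.goto(position, orientation): joint-space move of the TCP to a pose.
- env.movel(position, max_speed=0.15, rot=None, force_limit=None): straight line of the TCP; rot=None keeps the orientation; max_speed is the mean speed in m/s. With force_limit (N) it stops when the force on the tool has changed by that much, and returns True; else False.
- env.set_joints(angles): joint-space move.
- env.grip(opening): finger opening in m; the grip force is fixed at half the most; returns when the fingers have stopped.
- env.pause(seconds).
- env.ik(position, orientation): joint angles nearest the present ones, or None.
- env.read_state(): the state.
- env.grab_frame(name): name is "scene" or "top" or "wrist"; returns a dict with "image" (420x560x3 uint8, red, green, blue), "mtx" (3x3 intrinsics, pixels), "k1" (the pictures are not rectified: a ray, as slopes to the right and down, at radius r is drawn at 1 + k1 r^2 times it, then the intrinsics apply), "pose" (4x4, takes a point from camera to world coordinates); the wrist camera has in their place "mount" (4x4, takes a point from camera to tool coordinates, whose origin is the TCP and whose axes are the flange's). Camera axes: x right, y down, z forward; pixel columns grow to the right and rows downward; lengths in m; the calibration is good to about 2 mm. A picture is of the moment at which its call begins: read the wrist's pose just before it. There is no depth.
A pose or a line that the arm cannot do raises env.PlanningError and nothing moves.
- env.close_job(): hands the job in, once; it reports no verdict.
The state is a dict: "clock": time; "q": joint angles; "joint_velocities": joint speeds; "tau": joint torques, N m; "position": TCP position; "tool_rot": TCP orientation; "force": force on the tool from outside, world axes, zero at the start; "moment": the same for the moment, N m; "finger_gap": finger opening in m.
Only numpy, scipy, OpenCV 4.12 (cv2) and the standard library are available. Lean on these libraries where they do the work, as an engineer would, in place of code of your own. Each camera call takes 0.05 s, during which the arm holds its last target. There are 200 camera calls.

TASK

Set up the carburettor on the blue stand for a cold start: first push the black primer bulb right down with a fingertip and let it come back up, then push the red-knobbed choke lever clockwise (seen from above), past its half-way click, until it is fully home at the second stop. Only push: grip and lift nothing, do not ram the lever, do not shove the loose stand along the bench, and leave the black-knobbed throttle lever and the tools and parts around where they are.

Things in the scene. Friction and masses are not known exactly. Their poses are not given: they have to be found in the camera images.
- stand: Blue steel base plate 200 (x) x 260 (y) x 16 mm, about 6.5 kg, loose on the bench (a sideways push of 28 N or more may slide it), carrying a small aluminium carburettor 100 mm high along its middle. Origin: centre of the plate's underside; at yaw 0 x points away from the robot, y to the robot's left. Choke on its +x side, throttle on its -x side, primer pedestal on its +y side.
- choke (a joint): Choke lever angle, rad, growing clockwise seen from above: 0 = open (start, green mark, arm 0.55 rad to +y of the stand's x), 0.56 = half (yellow mark, first detent, it clicks and rests), 1.10 = full (red mark, hard stop, it rests). About 5 N at the knob carries it over the hump to half, 5 N again over the next to full; pushed less than half-way over a hump it springs back, beyond it snaps on.
- choke_knob (a point): Centre of the upright red choke knob, a cylinder 18 mm across reaching 17 mm below to 17 mm above this point, on the end of a flat steel arm (8 wide, 5 thick), 80 mm from the pivot. 25 mm below this point is the top of a steel quadrant plate; two stop pins 42 mm from the pivot rise to 17 mm below this point. The space on both sides of the knob is free.
- choke_pivot (a point): Point on the choke lever's vertical turning axis, at the height of choke_knob (120 mm above the bench), fixed to the stand.
- primer (a joint): Travel of the primer bulb, m: 0 = up, 0.007 = fully down. Springs back up by itself; fully down takes about 6 N.
- primer_top (a point): Centre of the top of the black rubber primer bulb (a round push button 32 mm across in a yellow housing on an aluminium pedestal); it is pressed straight down 7 mm. It moves with the bulb.
- throttle (a joint): Angle of the throttle lever, rad, 0 to 0.9; stays where left. To be left alone.
- throttle_knob (a point): Centre of the upright black throttle knob, 16 mm diameter, 28 mm tall, 60 mm from its pivot, on the robot's side of the carburettor. To be left alone.
- valve_a: Loose engine valve standing on its head on the blue plate, head 36 mm across, stem 8 mm, 92 mm tall. Origin: centre of its underside. Leave alone.
- socket: Loose steel socket, 28 mm across, 30 mm tall, upright on the blue plate. Origin: centre of its underside. Leave alone.
- valve_b: Second loose valve like the first, standing on the bench. Origin: centre of its underside. Leave alone.
- oilcan: Small red oil can, 64 mm across, 131 mm tall with its brass spout, on the bench. Origin: centre of its underside. Leave alone.
- spraycan: White spray can, 56 mm across, 150 mm tall, on the bench. Origin: centre of its underside. Leave alone.
- spanner: Steel spanner lying on the bench. Origin: under its middle. Leave alone.
- tin: Open steel parts tin 90 x 70 x 35 mm on the bench. Origin: centre of its underside. Leave alone.

How it is judged (in metres and radians):
On the way, in this order (a step that is already met when the one before it is completed fails the run):
1. the primer bulb is pushed right down (value of joint primer above 0.0055 m), for 0.05 s.
2. the primer bulb has come back up (value of joint primer below 0.002 m and value of joint choke below 0.3 rad), for 0.05 s.
3. the choke lever has gone past the half-way detent to the second stop (value of joint choke above 1.03 rad), for 0.2 s.
At the end, for the whole second after the job is handed in: The choke lever rests at the full-choke stop (joint over 1.03 of 1.10 rad, still), the primer bulb is back up (within 2 mm), the stand is within 25 mm of where it stood, the throttle knob and every loose tool and part within 30 mm of theirs (value of joint choke above 1.03 rad and velocity of joint choke between -0.1 and 0.1 rad/s and value of joint primer below 0.002 m and distance of stand from where it was at the start of the episode below 0.025 m and distance of throttle_knob from where it was at the start of the episode below 0.03 m and not (distance of any of valve_a, valve_b, socket, oilcan, spraycan, spanner, tin from where it was at the start of the episode above 0.03 m)); the robot touches nothing.
It fails at once if the stand is shoved, carried or lifted (over 25 mm) (distance of stand from where it was at the start of the episode above 0.025 m).
It fails at once if the throttle lever is moved (knob over 30 mm) (distance of throttle_knob from where it was at the start of the episode above 0.03 m).
It fails at once if the choke lever is rammed or gripped hard (over 45 N) (contact force between the fingers and choke above 45 N).
It fails at once if a tool or part is knocked, lifted or carried (over 30 mm) (distance of any of valve_a, valve_b, socket, oilcan, spraycan, spanner, tin from where it was at the start of the episode above 0.03 m).
It also fails if it takes over 42 s, if anything falls off the work surface, if the arm or the gripper's body presses on something with over 40 N, if the wrist force passes 120 N, or if a joint passes its speed limit or range.

## Working session

There is one attempt and no reset: what is moved stays moved. The work goes in short steps, each a Python script; the robot and the scene stay as the last script left them, time stands still between calls to the robot, and variables do not carry over. Pictures are saved under pics/ and viewed, about 8 in all and at most 12, crops included, and the job is handed in when it is done.

```bash
mkdir -p pics; cat > h.py <<'E'
import numpy as np, cv2
from rig import env
def grab(cam, name=None):
    s=env.read_state(); f=env.grab_frame(cam)
    if name: cv2.imwrite(f'pics/{name}.png', f['image'][:,:,::-1])
    return f
def ray(f,u,v,pose=None):
    P=np.array(f['pose'] if pose is None else pose); K=np.array(f['mtx']); k=f['k1']
    d=cv2.undistortPoints(np.array([[[u,v]]],float),K,np.array([k,0,0,0.]))[0,0]
    return P[:3,3], P[:3,:3]@np.array([d[0],d[1],1])
def onz(f,u,v,z):
    o,d=ray(f,u,v); return o+d*(z-o[2])/d[2]
def blobs(img,lo,hi,amin=30):
    hsv=cv2.cvtColor(img,cv2.COLOR_RGB2HSV); m=cv2.inRange(hsv,lo,hi)
    n,_,st,c=cv2.connectedComponentsWithStats(m)
    return [(c[i].round(1),st[i]) for i in range(1,n) if st[i][4]>=amin]
E
python3 - <<'E'
from h import *
a=grab('scene','s0'); b=grab('top','t0')
for f,n in((a,'scene'),(b,'top')):
    print(n,np.round(f['pose'],3).tolist(),np.round(f['mtx'],1).tolist(),f['k1'])
    print('red',blobs(f['image'],(0,130,80),(8,255,255)),blobs(f['image'],(172,130,80),(180,255,255)))
    print('yel',blobs(f['image'],(20,120,100),(35,255,255)))
    print('blue',blobs(f['image'],(100,120,50),(125,255,255),300))
print(env.read_state()['tool_rot'],env.grip_point_offset)
E
```

```text
scene [[-0.201, 0.814, -0.545, 1.198], [0.98, 0.162, -0.119, 0.136], [-0.009, -0.557, -0.83, 1.183], [0.0, 0.0, 0.0, 1.0]] [[424.7, 0.0, 281.9], [0.0, 424.7, 214.0], [0.0, 0.0, 1.0]] 0.028965358174824426
red [(array([128.5, 117.1]), array([106, 111,  46,  15, 251], dtype=int32)), (array([110.3, 150.5]), array([ 85, 131,  53,  32, 734], dtype=int32)), (array([423. , 225.7]), array([413, 216,  21,  19, 260], dtype=int32)), (array([157.9, 317.8]), array([122, 290,  75,  53, 354], dtype=int32))] []
yel [(array([311.8, 235.6]), array([305, 228,  15,  14,  86], dtype=int32))]
blue [(array([ 62.1, 244.6]), array([  39,  211,   55,   68, 1290], dtype=int32)), (array([271.2, 253.2]), array([ 238,  218,   85,   56, 2205], dtype=int32))]
top [[0.017, -0.999, 0.046, 0.396], [-1.0, -0.017, 0.01, -0.035], [-0.009, -0.046, -0.999, 1.303], [0.0, 0.0, 0.0, 1.0]] [[463.3, 0.0, 282.4], [0.0, 463.3, 209.2], [0.0, 0.0, 1.0]] -0.07780309014083171
red [(array([379.4,  58.4]), array([349,  39,  62,  44, 365], dtype=int32)), (array([255.2, 132.4]), array([252, 130,   7,   6,  35], dtype=int32)), (array([122.5, 221.5]), array([111, 210,  23,  22, 303], dtype=int32)), (array([517.5, 249.9]), array([ 489,  236,   58,   44, 1437], dtype=int32)), (array([528.7, 267.5]), array([526, 260,  11,  19,  54], dtype=int32)), (array([517.3, 312.6]), array([488, 301,  58,  19, 619], dtype=int32))] []
yel [(array([243.7, 180.9]), array([235, 172,  18,  19, 138], dtype=int32))]
blue [(array([517. , 111.8]), array([488,  93,  50,  44, 917], dtype=int32)), (array([292.8, 182.9]), array([ 237,  135,   97,   87, 3386], dtype=int32)), (array([249.5, 163. ]), array([230, 147,  40,  33, 827], dtype=int32))]
[-1.79919938e+02  6.54894267e-03  1.59204549e+01] 0.0188
```

View pics/t0.png

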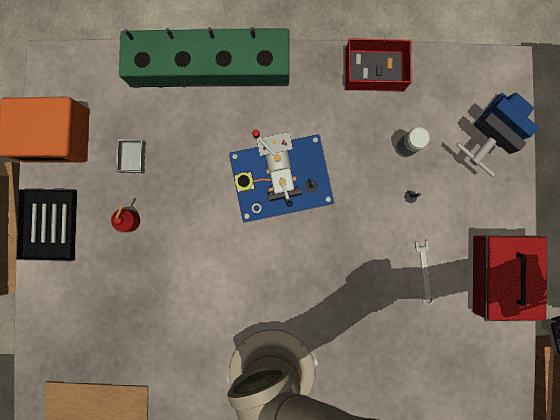

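View pics/s0.png

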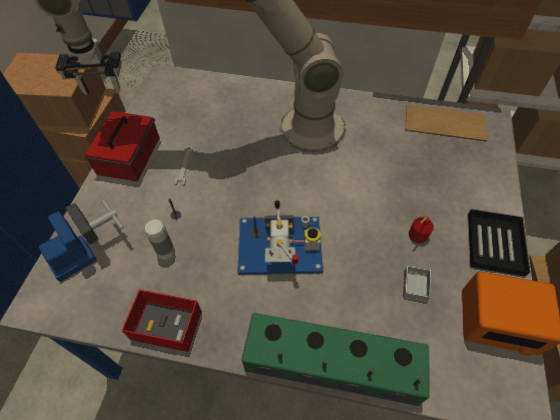

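The top view shows the stand with plate corners at about (230,156), (319,135), (333,203) and (245,222). The red knob is at (255,132), the primer at (244,181) and the throttle at (289,203). In the scene view the knob is at (295,259) and the primer at (312,235). Next I'll triangulate these.

```bash
cat >> h.py <<'E'
def tri(fs,uvs):
    A=np.zeros((3,3));b=np.zeros(3)
    rs=[ray(f,*uv) for f,uv in zip(fs,uvs)]
    for o,d in rs:
        d=d/np.linalg.norm(d);M=np.eye(3)-np.outer(d,d);A+=M;b+=M@o
    p=np.linalg.solve(A,b); res=[np.linalg.norm(np.cross(p-o,d/np.linalg.norm(d))) for o,d in rs]
    return p.round(4),np.round(res,4)
E
python3 - <<'E'
from h import *
a=grab('scene'); b=grab('top')
img=b['image']; 
ba=[x for x in blobs(a['image'],(0,130,80),(8,255,255),8) if 230<x[0][0]<330 and 210<x[0][1]<280]
bb=[x for x in blobs(b['image'],(0,130,80),(8,255,255),8) if 225<x[0][0]<340 and 120<x[0][1]<230]
print(ba,bb)
# plate
m=cv2.inRange(cv2.cvtColor(img,cv2.COLOR_RGB2HSV),(100,120,50),(125,255,255)); m[:, :200]=0;m[:,360:]=0;m[:100]=0;m[240:]=0
r=cv2.minAreaRect(cv2.findNonZero(m)); c=np.array([onz(b,*p,0.016) for p in cv2.boxPoints(r)])
ctr=c.mean(0); print(c.round(4).tolist(),ctr.round(4),[np.linalg.norm(c[i]-c[i-1]).round(4) for i in range(4)])
e=[c[i]-c[i-1] for i in range(4)]; y=max((v for v in e if v[1]>0),key=np.linalg.norm); yaw=np.arctan2(-y[0],y[1]);print('yaw',np.degrees(yaw))
k=tri((a,b),(ba[0][0],bb[0][0])); print('knob tri',k,'knob z.137',onz(b,*bb[0][0],.134))
print('primer tri',tri((a,b),((311.8,235.6),(243.7,180.9))))
for z in (.06,.08,.1): print(z,onz(b,243.7,180.9,z))
E
```

```text
[(array([294.5, 257.1]), array([292, 255,   6,   5,  24], dtype=int32))] [(array([255.2, 132.3]), array([252, 130,   7,   6,  32], dtype=int32))]
[[0.6113, 0.1324, 0.016], [0.6687, -0.1203, 0.016], [0.4747, -0.1631, 0.016], [0.4179, 0.0874, 0.016]] [ 0.5432 -0.0159  0.016 ] [np.float64(0.1986), np.float64(0.2592), np.float64(0.1987), np.float64(0.2569)]
yaw 12.792076500387434
knob tri (array([0.6449, 0.0491, 0.1337]), array([0.0009, 0.0009])) knob z.137 [0.64461498 0.05002253 0.134     ]
primer tri (array([0.5268, 0.0819, 0.0676]), array([0.0011, 0.0011]))
0.06 [0.52737158 0.08365765 0.06      ]
0.08 [0.52525259 0.08175514 0.08      ]
0.1 [0.52313359 0.07985263 0.1       ]
```

The knob is at about (0.645, 0.0495), which puts the pivot on the stand's axis as expected. I'll close the fingers and look from above with the wrist camera.

```bash
python3 - <<'E'
from h import *
print(np.round(grab('wrist')['mount'],3).tolist())
env.movel([0.199,-0.697,0.33],max_speed=0.2); env.grip(0.0)
R=[180,0,12.8]
for yaw in (12.8,102.8,-77.2,-167.2):
    q=env.ik([0.55,0.06,0.30],[180,0,yaw]); print(yaw,None if q is None else np.round(q,1))
best=min((abs(q[6]),yaw) for yaw in (12.8,-77.2,102.8) if (q:=env.ik([0.55,0.06,0.30],[180,0,yaw])) is not None)[1]
env.goto([0.55,0.06,0.30],[180,0,best])
s=env.read_state(); print(best,s['clock'],s['position'],s['tool_rot'],s['finger_gap'],s['force'])
grab('wrist','w1')
E
```

```text
[[-0.001, -0.96, -0.279, 0.078], [1.0, -0.001, -0.001, 0.001], [0.001, -0.279, 0.96, -0.166], [0.0, 0.0, 0.0, 1.0]]
12.8 [  11.6   20.   -31.8  107.4   12.6   56.  -102.9]
102.8 [ 18.9  22.1 -42.4 107.   17.4  57.6 -18. ]
-77.2 [ -54.6   28.4   64.5  111.1  -29.9   59.5 -144. ]
-167.2 [ 32.4  29.6 -65.5 106.3  30.   63.8  58.6]
102.8 5.3417 [0.55025033 0.05909828 0.29989028] [-1.79990677e+02  9.91620786e-03  1.02707911e+02] 0.00019530422875752446 [0.16592732 0.82825279 0.21488855]
```

View pics/w1.png

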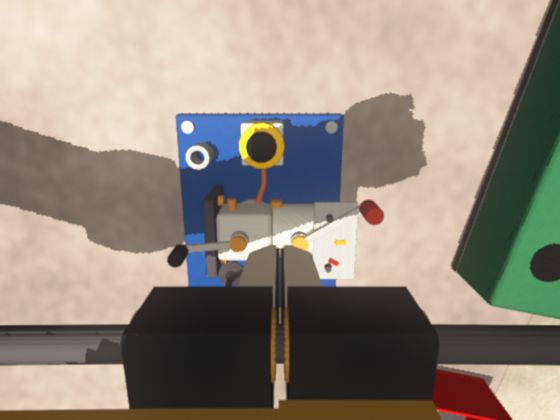

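The wrist view shows the primer bulb at (261,147) inside its yellow ring, the red knob at (371,212), the throttle knob at (178,255) and the socket at (200,156). The choke pivot is at about (299,241). I'll refine the primer and knob positions, then press the primer in small force-watched steps.

```bash
cat >> h.py <<'E'
from scipy.spatial.transform import Rotation as Ro
def wrist(name=None):
    s=env.read_state(); f=grab('wrist',name); T=np.eye(4)
    T[:3,:3]=Ro.from_euler('xyz',s['tool_rot'],degrees=True).as_matrix(); T[:3,3]=s['position']
    f['pose']=T@np.array(f['mount']); return f
E
python3 - <<'E'
from h import *
w=wrist(); b=grab('top'); a=grab('scene')
for n,f,lim in (('w',w,(220,120,300,180)),):
    m=cv2.inRange(cv2.cvtColor(f['image'],cv2.COLOR_RGB2HSV),(20,120,100),(35,255,255)); m2=np.zeros_like(m); x0,y0,x1,y1=lim; m2[y0:y1,x0:x1]=m[y0:y1,x0:x1]
    c=max(cv2.findContours(m2,cv2.RETR_EXTERNAL,cv2.CHAIN_APPROX_NONE)[0],key=cv2.contourArea); el=cv2.fitEllipse(c); print(el)
print('primer',tri((w,a),(el[0],(311.8,235.6))), tri((w,a,b),(el[0],(311.8,235.6),(243.7,180.9))))
for z in(.065,.07,.075,.08): print(z,onz(w,*el[0],z))
r=[x for x in blobs(w['image'],(0,130,60),(8,255,255),40)+blobs(w['image'],(172,130,60),(180,255,255),40) if 350<x[0][0]<390 and 190<x[0][1]<230]; print(r)
print('knob',onz(w,*r[0][0],.12))
E
```

```text
((261.24444580078125, 145.27984619140625), (44.16978073120117, 44.64360046386719), 178.83447265625)
primer (array([0.5248, 0.0806, 0.0639]), array([0.0001, 0.0001])) (array([0.526 , 0.0816, 0.0671]), array([0.0013, 0.001 , 0.0015]))
0.065 [0.52481627 0.08062829 0.065     ]
0.07 [0.52492068 0.08129653 0.07      ]
0.075 [0.52502509 0.08196476 0.075     ]
0.08 [0.5251295 0.082633  0.08     ]
[(array([371.5, 212.3]), array([361, 201,  22,  24, 365], dtype=int32))]
knob [0.64438203 0.04782286 0.12      ]
```

```bash
python3 - <<'E'
from h import *
R=[180,0,102.8]; P=[.5255,.0815]
env.movel(P+[.11],max_speed=.2,rot=R)
s=env.read_state(); f0=s['force'][2]; print(s['clock'],s['position'],f0)
h=env.movel(P+[.05],max_speed=.03,force_limit=2.5); s=env.read_state(); print('touch',h,s['position'],s['force'][2]-f0)
z=s['position'][2]
for i in range(10):
    z-=.0015; env.movel(P+[z],max_speed=.03); s=env.read_state(); print(round(z,4),s['position'][2].round(4),round(s['force'][2]-f0,1),round(s['clock'],2))
    if s['force'][2]-f0>12: break
env.pause(.1)
wrist('w2')
E
```

```text
6.6583 [0.52610125 0.08167228 0.11074074] 0.4838500651406465
touch True [0.52548015 0.08149365 0.08564085] 3.8416736777069516
0.0841 0.0842 2.9 7.89
0.0826 0.0828 5.0 8.14
0.0811 0.0822 17.3 8.39
```

View pics/w2.png

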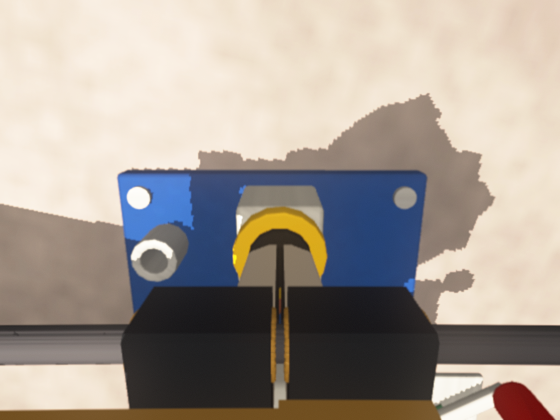

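The fingertips sit on the bulb, with the yellow ring all round them, and there is a hard stop at z≈0.082. I'll press a little more, then release in steps and log force to check the full 7 mm travel.

```bash
python3 - <<'E'
from h import *
P=[.5255,.0815]
env.movel(P+[.0803],max_speed=.03); env.pause(.1); s=env.read_state(); print(s['position'],np.round(s['force'],1))
for z in (.0815,.083,.0845,.086,.0875,.089,.0905,.093):
    env.movel(P+[z],max_speed=.03); s=env.read_state(); print(z,s['position'][2].round(4),np.round(s['force'],1),round(s['clock'],2))
env.movel(P+[.16],max_speed=.2); env.pause(.1); s=env.read_state(); print(s['force'],s['clock']); wrist('w3')
E
```

```text
[0.52558675 0.0815109  0.08200342] [-5.2 -1.4 26.6]
0.0815 0.0822 [-2.3 -1.  13.4] 9.14
0.083 0.0833 [-0.5 -0.8  5.1] 9.39
0.0845 0.0847 [ 0.  -0.3  4.6] 9.64
0.086 0.0861 [-0.6 -0.6  4.2] 9.89
0.0875 0.0875 [ 0.3 -0.4  1.4] 10.14
0.089 0.089 [-0.4  0.4  1.9] 10.39
0.0905 0.0904 [ 0.4 -0.2 -0.4] 10.64
0.093 0.0931 [-0.2  0.4 -0.6] 10.89
[-0.41158099 -0.35826735  0.01354996] 11.475
```

View pics/w3.png

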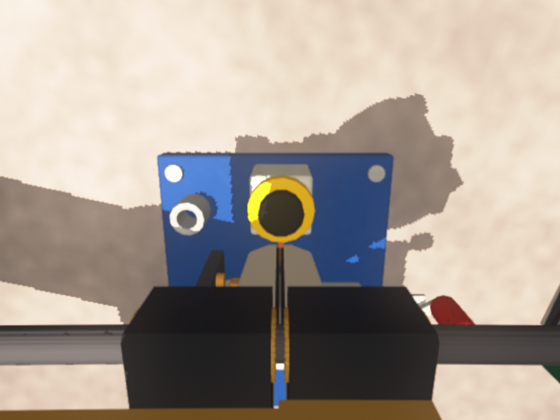

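The bulb is back up: the hand's force fell to zero at z≈0.0895 and the stop was at 0.082, so it made the full 7 mm stroke. In the picture it is clear and unchanged at (281,208). Next is the choke, pushed along an arc with the force watched.

```bash
cat >> h.py <<'E'
piv=np.array([.5873,-.0072])
def pose(al,gap=.0165,z=.114):
    ph=np.radians(44.3)-al; x=np.array([-np.sin(ph),np.cos(ph)])
    p=piv+.08*np.array([np.cos(ph),np.sin(ph)])+gap*x
    return [*p,z],[180,0,np.degrees(ph)+90]
E
python3 - <<'E'
from h import *
p,r=pose(0,.034,.17); print(p,r,np.round(env.ik(p,r),1))
env.movel(p,max_speed=.15,rot=r)
p,r=pose(0,.034); h=env.movel(p,max_speed=.1,force_limit=8); print('down',h)
env.pause(.1); f0=np.array(env.read_state()['force'])
for al,g,v in [(0,.02,.03),(0,.0165,.03)]+[(a,.0165,.04) for a in (.1,.2,.3,.4,.5,.6,.7,.8,.9,1.0,1.06)]:
    p,r=pose(al,g); h=env.movel(p,max_speed=v,rot=r,force_limit=13)
    s=env.read_state(); F=np.array(s['force'])-f0; print(al,h,np.round(F,1),s['position'].round(4),round(s['clock'],2))
    if h or np.linalg.norm(F)>15: break
wrist('w4')
E
```

```text
[np.float64(0.6208092989916447), np.float64(0.0730067757804075), 0.17] [180, 0, np.float64(134.3)] [ 1.72e+01  3.72e+01 -4.53e+01  1.06e+02  3.35e+01  5.11e+01  1.00e-01]
down False
0 False [ 0.6  0.7 -0.6] [0.6305 0.0629 0.1139] 13.74
0 False [0.6 2.1 0.3] [0.6331 0.0607 0.114 ] 14.01
0.1 False [-2.2  3.   1.1] [0.6391 0.0562 0.114 ] 14.36
0.2 False [-0.8  2.4 -0.5] [0.6457 0.05   0.114 ] 14.71
0.3 False [ 0.1 -0.3 -0.5] [0.6512 0.0433 0.114 ] 15.06
0.4 False [-0.1  0.2 -1.1] [0.6557 0.0373 0.114 ] 15.41
0.5 False [-0.1  0.5  0.3] [0.6597 0.0305 0.114 ] 15.76
0.6 False [-1.   1.  -0.8] [0.6628 0.0236 0.114 ] 16.11
0.7 False [-1.7  3.5 -1. ] [0.6655 0.016  0.114 ] 16.46
0.8 False [ 0.9 -0.1 -0.9] [0.668  0.0064 0.114 ] 16.81
0.9 False [0.7 0.5 0.3] [ 0.6689 -0.0013  0.1141] 17.16
1.0 False [ 0.6  0.4 -0.7] [ 0.669 -0.009  0.114] 17.51
1.06 False [ 0.5  0.1 -0.6] [ 0.6687 -0.0138  0.114 ] 17.78
```

View pics/w4.png

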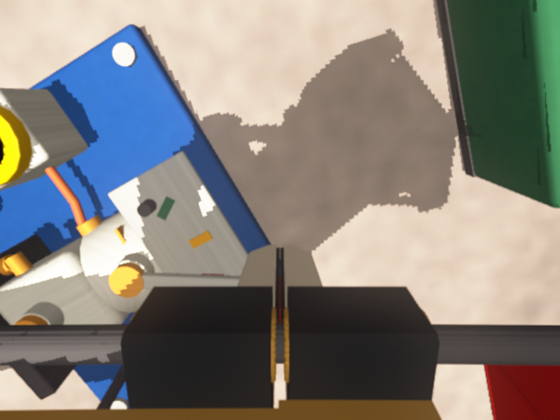

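The force trace shows two humps, at about 0.1 and 0.7 rad, each followed by a snap. The lever arm now points at the hand and the green and yellow marks are exposed. I'll nudge gently to feel the stop, then back off, rise and check.

```bash
python3 - <<'E'
from h import *
for al in (1.1,1.16):
    p,r=pose(al); h=env.movel(p,max_speed=.02,rot=r,force_limit=7)
    s=env.read_state(); print(al,h,np.round(s['force'],1),s['position'].round(4))
    if h: break
p,r=pose(1.06,.035); env.movel(p,max_speed=.1,rot=r)
p[2]=.2; env.movel(p,max_speed=.2)
env.movel([.55,.06,.30],max_speed=.2,rot=[180,0,102.8]); env.pause(.1)
s=env.read_state(); print(s['clock'],np.round(s['force'],1))
w=wrist('w5'); b=grab('top'); img=b['image']
r=[x for x in blobs(w['image'],(0,130,60),(8,255,255),40) if 300<x[0][0]<450 and 190<x[0][1]<330]; 
for x in r:
    k=onz(w,*x[0],.12)[:2]; d=k-piv; print(x[0],x[1][4],k,np.linalg.norm(d),'angle',np.radians(44.3)-np.arctan2(d[1],d[0]))
m=cv2.inRange(cv2.cvtColor(w['image'],cv2.COLOR_RGB2HSV),(20,120,100),(35,255,255)); m[:,:220]=0;m[:,300:]=0;m[180:]=0
c=max(cv2.findContours(m,cv2.RETR_EXTERNAL,cv2.CHAIN_APPROX_NONE)[0],key=cv2.contourArea); print('primer ring px (was 261.2,145.3)',cv2.fitEllipse(c)[0])
E
```

```text
1.1 False [ 0.4  3.9 -0.7] [ 0.6685 -0.016   0.114 ]
1.16 True [1.2 2.4 1.4] [ 0.6686 -0.0159  0.1139]
20.3917 [-0.4  0.4 -0.2]
[363.2 281.6] 120 [ 0.65693445 -0.02524282] 0.07193400198343887 angle 1.026712883100591
primer ring px (was 261.2,145.3) (261.28192138671875, 145.7113800048828)
```

View pics/w5.png

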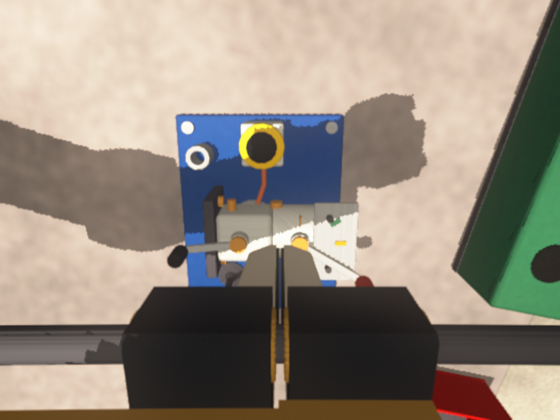

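The plate, primer, socket and throttle knob are where they were. The gripper partly hides the knob at (363,282), so the 1.027 rad reading is biased. I'll shift the arm and measure again.

```bash
python3 - <<'E'
from h import *
env.movel([.58,-.06,.30],max_speed=.2); env.pause(.2)
w=wrist('w6'); a=grab('scene'); b=grab('top')
for n,f,z in (('w',w,.12),('scene',a,.132),('top',b,.134)):
    for x in blobs(f['image'],(0,130,60),(8,255,255),8):
        k=onz(f,*x[0],z)[:2]; d=k-piv
        if np.linalg.norm(d)<.12: print(n,x[0],x[1][4],k,np.linalg.norm(d),'angle',np.radians(44.3)-np.arctan2(d[1],d[0]))
print(env.read_state()['clock'])
E
```

```text
w [371.  174.4] 393 [ 0.6628552  -0.03347865] 0.07999472633060092 angle 1.107900897706076
scene [265.1 259.1] 35 [ 0.66640006 -0.03089006] 0.08257141234228638 angle 1.0641741351371317
21.6083
```

View pics/w6.png

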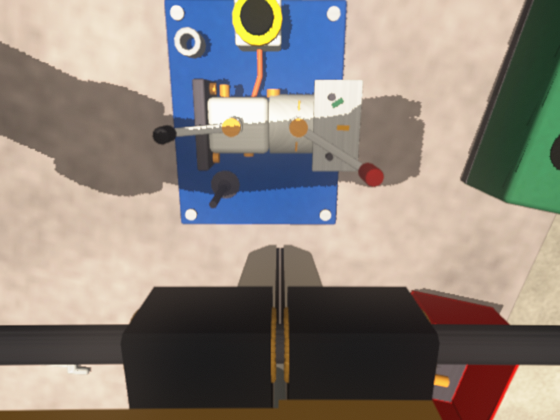

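The knob is now in full view at (371,174), at 80.0 mm radius and 1.108 rad, so the lever is at the full stop over the red mark. The primer is up, and the valve and socket are standing. I'm handing in.

```bash
python3 -c "
from rig import env
env.close_job()"
```

```text
the job is handed in; nothing more can be done
```

The carburettor is set for a cold start, and I handed the job in at about 21.6 s on the robot's clock, inside the 42 s limit.

- **Primer:** I pressed it with closed fingertips to a hard stop at z≈0.082, with 27 N on the hand at most. It came back up through about 7 mm, and the hand's force fell to zero by z≈0.0905.
- **Choke:** I pushed the lever along its arc with about 4 N on the hand at most. It snapped over both humps, and I felt the end stop gently under a 7 N force limit.
- **Last checks:** The clear wrist view put the choke at 1.108 rad and the scene camera at 1.064; both are above the 1.03 needed. An earlier wrist reading of 1.027 was biased because the gripper partly hid the knob. The top camera did not show the knob, so it gave no check.
- **Surroundings:** The primer housing shifted by less than half a pixel, so the stand did not move. The throttle, the socket and the valve on the plate look unmoved. I did not remeasure the parts on the bench, as the arm never went near them at low height. The hand was clear, at z 0.30.

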